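# Close the hasp of the yellow specimen carrier

## Task

The yellow-lidded specimen carrier is packed and ready to go: swing its hasp over and press it down fully home, so that it lies flat over the staple. Leave the blue-lidded carrier's hasp standing open, as it is still to be loaded.

Things in the scene. Friction and masses are not known exactly. Their poses are not given: they have to be found in the camera images.
- yellow_carrier: yellow-lidded carrier, grey box 160 (x) x 170 (y) x 110 mm high, fixed to the bench. Origin: centre of underside, z up. Flat top: lid over x -31 to +80 mm, white ledge over x -80 to -32. The hasp's hinge axis runs along y through x 0, z 115, on the lid; its staple (10 mm wide loop, top 15 mm above the ledge) is at x -39, y 0. Rest of the top is bare.
- yellow_hasp (a joint): yellow carrier's hasp, rad. 0 = closed (firm stop): flat towards the box's -x, slot over staple, upper face 117.5 mm above bench, staple 7 mm proud. 1.57 = upright; more leans to +x. Flap 75 mm long from axis, 40 wide, 5 thick, centred on y 0; slot 32-46 mm from axis, black tab 46-75. Stiff hinge (0.05 N m), no spring: stays where left, just push. Starts 1.2 to 2.0.
- blue_carrier: blue-lidded carrier, grey box 160 (x) x 170 (y) x 110 mm high, fixed to the bench. Origin: centre of underside, z up. Flat top: lid over x -31 to +80 mm, white ledge over x -80 to -32. The hasp's hinge axis runs along y through x 0, z 115, on the lid; its staple (10 mm wide loop, top 15 mm above the ledge) is at x -39, y 0. Rest of the top is bare.
- blue_hasp (a joint): blue carrier's hasp, rad. 0 = closed (firm stop): flat towards the box's -x, slot over staple, upper face 117.5 mm above bench, staple 7 mm proud. 1.57 = upright; more leans to +x. Flap 75 mm long from axis, 40 wide, 5 thick, centred on y 0; slot 32-46 mm from axis, black tab 46-75. Stiff hinge (0.05 N m), no spring: stays where left, just push. Starts 1.4 to 2.0; leave.
There are look-alikes about, which are no part of the job. Leave any turquoise look-alike of the yellow_carrier alone.

How it is judged (in metres and radians):
At the end, for the whole second after the job is handed in: The yellow carrier's hasp lies closed over its staple (within 0.12 rad, about 7 degrees, of flat) and at rest; the blue carrier's hasp still stands open (above 1.0 rad) (value of joint yellow_hasp below 0.12 rad and velocity of joint yellow_hasp below 0.05 rad/s and value of joint blue_hasp above 1 rad); the robot touches nothing.
It fails at once if the blue carrier's hasp is swung towards closed (below 1.0 rad) (value of joint blue_hasp below 1 rad).
It also fails if it takes over 32 s, if anything falls off the work surface, if the arm or the gripper's body presses on something with over 40 N, if the wrist force passes 120 N, or if a joint passes its speed limit or range.

## Robot

A 6-joint arm with a two-finger parallel gripper is mounted at the origin on the work surface. World frame = base frame: x ahead of the robot, y to its left, z up, the work surface at z = 0. Lengths are in m, angles in degrees, forces in N, time in s.
With the tool pointing down it reaches from about 0.375 to 0.9 m from the base axis. Payload 3.1 kg.
Tool frame: the origin (TCP) lies on the centre line of the jaws, within the pads' length; the fingertips stand 25 mm ahead of it and the grasp point (between the pads) lies 6 mm ahead of it; y points along the fingers, x is the direction in which the jaws open and shut, and the axes are right-handed (so a half turn about y gives the same grasp; the last joint's range is limited). The gripper opens to 87 mm and grips with 3 to 60 N. Pads are 19 mm wide; open, the fingers measure 117 mm over their backs; the gripper's body (75 mm by 190 mm) begins 51 mm behind the grasp point.
Start: joints at [-85.915, 30.224, 82.088, -0, 67.689, -10.227], TCP at [0.155, -0.606, 0.219] pointing down, gripper open.
Joint ranges: [-176.69, 176.69], [-43.24, 126.21], [12.49, 139.97], [-82, 262], [0, 151.66], [-163.58, 163.58]. Speed limits (degrees/s): [159.86, 159.86, 180, 180, 180, 180].

## Interface

Orientations are given as a 3x3 rotation matrix whose columns are the frame's x, y, z axes.
In Python, from rig import * gives the robot as it stands.
- The arm moves only by the tool play_rows, never from a script. Its argument "commands" is a list of rows, each a list of 2 entries, a list of its own where there are three numbers: the shift along the world's x, y, z in m, then the turn, a rotation vector about the world's x, y, z in rad. A call has 1 to 10 rows; each row is the pose to reach, as a shift and turn from the pose commanded when the call began; what a row does not reach only later rows make up. A row lasts 1/8 s, in which the tool goes at most 62.5 mm and 10.7 degrees, less where a joint would pass 70% of its speed; a pose out of reach is approached as far as the arm can. A call with a gripper value outside its range is refused whole. "gripper" is the finger opening in m, from 0 to 0.087, set as the call begins (left out, the last holds). The fingers move at their own pace and stop on an object; the grip force is fixed at half the most. Time passes only in rows, so rows that repeat a pose let the fingers close. It gives the time, the measured TCP pose, the force and the opening at its end, in the units of the state.
- read_state(): the state, without advancing time (a new reading comes with each control period).
- capture(name): name is "side" or "top"; returns a dict with "frame" (384x512x3 uint8, red, green, blue), "depth" (384x512 float32, m along the optical axis (not along the pixel's ray), 0 where there is no reading), "mtx" (3x3 intrinsics, pixels), "cam_to_world" (4x4, takes a point from camera to world coordinates). Camera axes: x right, y down, z forward; pixel columns grow to the right and rows downward; lengths in m; the calibration is good to about 2 mm. A picture is of the moment at which its call begins.
- hand_in(): hands the job in, once; it reports no verdict.
The state is a dict: "time_s": time; "joint_positions": joint angles; "qvel": joint speeds; "tau": joint torques, N m; "position": TCP position; "tcp_rot": TCP orientation; "force": force on the tool from outside, world axes, zero at the start; "moment": the same for the moment, N m; "opening": opening from 0.0 (shut) to 1.0 (fully open).
Only numpy, scipy, OpenCV 4.12 (cv2) and the standard library are available. Lean on these libraries where they do the work, as an engineer would, in place of code of your own. Each camera call takes 0.05 s, during which the arm holds its last target. There are 200 camera calls.

## Working session

There is one attempt and no reset: what is moved stays moved. The work goes in short steps, Python scripts to look and compute and a tool call to move; the robot and the scene stay as the last step left them, time stands still between calls to the robot, and variables do not carry over. Pictures are saved under pics/ and viewed, about 8 in all and at most 12, crops included, and the job is handed in when it is done.

Besides the shell and the picture viewer there is one more tool, called after "Emit:" by a JSON object that holds its "api" and its "payload", one argument or row to a line. play_rows: Moves the arm, as the interface text tells. Its arguments: {"type":"object","properties":{"commands":{"type":"array"},"gripper":{"type":"number"}},"required":["commands"]}

```bash
mkdir -p pics; cat > h.py <<'E'
from rig import *
import numpy as np, cv2
def grab(n):
    c=capture(n); np.savez(f'{n}.npz',**c); return c
def pts(c):
    d=c['depth'];v,u=np.indices(d.shape);K=c['mtx']
    P=np.stack([(u-K[0,2])/K[0,0]*d,(v-K[1,2])/K[1,1]*d,d,np.ones_like(d)],-1)
    return (P@np.array(c['cam_to_world']).T)[...,:3]
E
python3 - <<'E'
from h import *
s=read_state();print(s['time_s'],s['position'],s['tcp_rot'],s['force'])
for n in('top','side'):
    c=grab(n);cv2.imwrite(f'pics/{n}1.png',cv2.resize(c['frame'][...,::-1],(800,600)));print(np.array(c['cam_to_world']).round(2))
E
```

```text
0.0 [ 0.15448472 -0.60485731  0.21776187] [[ 2.47232903e-01 -1.57372113e-04  9.68956071e-01]
 [-9.68953801e-01  2.13043049e-03  2.47232670e-01]
 [-2.10320109e-03 -9.99997718e-01  3.74226208e-04]] [ 0.43525612 -0.087681   -0.04805085]
[[ 0.02 -1.    0.08  0.29]
 [-1.   -0.02 -0.01 -0.02]
 [ 0.01 -0.08 -1.    1.37]
 [ 0.    0.    0.    1.  ]]
[[-0.36 -0.69  0.63 -0.19]
 [-0.93  0.26 -0.25  0.22]
 [ 0.01 -0.67 -0.74  0.81]
 [ 0.    0.    0.    1.  ]]
```

View pics/top1.png

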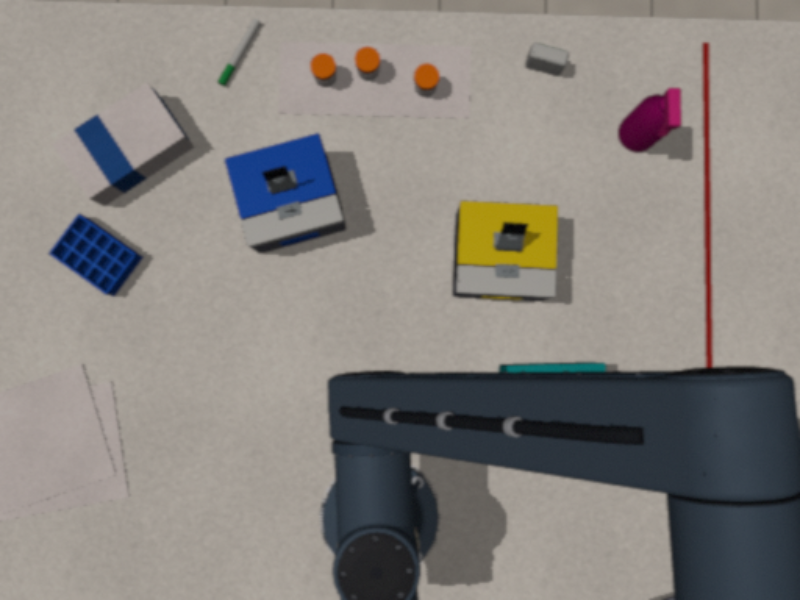

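View pics/side1.png

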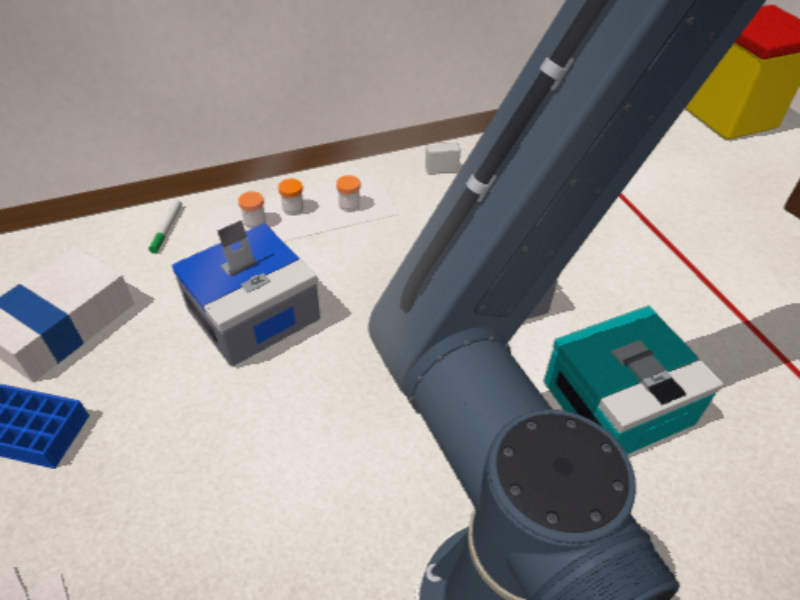

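The top view (800×600) shows the yellow-lidded carrier at (507,248) and the blue one at (285,190). The turquoise look-alike is mostly under the arm at (550,375), and a yellow sharps bin at (745,80) in the side view is irrelevant. I choose the yellow lid at (507,248), whose hasp is open at about (512,235). Next I measure it.

```bash
python3 - <<'E'
from h import *
c=dict(np.load('top.npz'));P=pts(c);f=c['frame']
hsv=cv2.cvtColor(f,cv2.COLOR_RGB2HSV)
for nm,lo,hi,roi in(('yellow',20,35,(120,195,280,365)),('blue',100,125,(80,165,140,225))):
    r0,r1,c0,c1=roi
    m=np.zeros(f.shape[:2],bool);m[r0:r1,c0:c1]=True
    top=m&(abs(P[...,2]-.11)<.008)
    lid=top&(hsv[...,0]>lo)&(hsv[...,0]<hi)&(hsv[...,1]>120)
    for n,mm in(('alltop',top),('lid',lid)):
        q=P[mm];r=cv2.minAreaRect((q[:,:2]*1000).astype(np.float32));print(nm,n,mm.sum(),np.round(r[0],1),np.round(r[1],1),round(r[2],2),q[:,2].mean().round(4))
    h=m&(P[...,2]>.122)
    q=P[h];print('hasp',h.sum(),q.mean(0).round(3),q.min(0).round(3),q.max(0).round(3))
    i=np.argsort(-q[:,2])[:25];print('tip',q[i].mean(0).round(4))
cr=f[115:200,275:370];cv2.imwrite('pics/crop.png',cv2.resize(cr[...,::-1],(760,680)[:2] if 0 else (665,595),interpolation=cv2.INTER_CUBIC))
E
```

```text
yellow alltop 3437 [ 478.5 -207.4] [171.  160.4] 88.59 0.1096
yellow lid 2208 [ 503.2 -207.8] [170.5 110.6] 88.64 0.1096
hasp 278 [ 0.47  -0.186  0.291] [ 0.294 -0.228  0.122] [ 0.51  -0.016  1.371]
tip [ 0.294  -0.0155  1.3714]
blue alltop 3477 [572.3 180.1] [161.4 170.1] 17.08 0.1097
blue lid 2143 [595.2 185.3] [109.  166.4] 17.11 0.1098
hasp 234 [0.551 0.162 0.273] [ 0.294 -0.016  0.122] [0.593 0.203 1.371]
tip [0.3288 0.0085 1.2298]
```

View pics/crop.png

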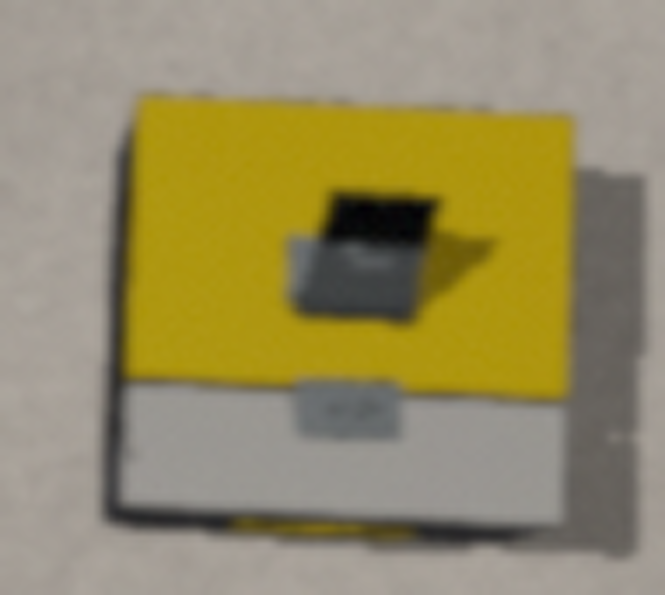

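The crop shows the yellow lid with its open hasp standing at about (365,250), the staple at (348,408), and the white ledge toward the robot. The measured top is 171×160 mm at z 0.1096, which matches the given size. That puts the box centre at (0.4785, -0.207) with yaw about -1.4°, and box -x facing the robot. I'll check the hasp angle and the obstacles, then move.

```bash
python3 - <<'E'
from h import *
for n in('top','side'):
    P=pts(dict(np.load(n+'.npz')))
    for nm,b in(('yellow',(.4785,-.207)),('blue',(.572,.18))):
        m=(abs(P[...,0]-b[0])<.055)&(abs(P[...,1]-b[1])<.05)&(P[...,2]>.13)&(P[...,2]<.2);q=P[m]
        if len(q):
            print(n,nm,len(q))
            for lo in np.arange(.13,.2,.015):
                k=q[(q[:,2]>=lo)&(q[:,2]<lo+.015)]
                if len(k):print(lo.round(3),k.mean(0).round(4),len(k))
P=pts(dict(np.load('top.npz')))
m=(P[...,0]>.55)&(P[...,1]<-.3)&(P[...,2]>.03)&(P[...,2]<.5);q=P[m];print('obst',q.min(0),q.max(0))
E
```

```text
top yellow 210
0.13 [ 0.4862 -0.2078  0.1377] 61
0.145 [ 0.4923 -0.2056  0.1525] 32
0.16 [ 0.4989 -0.2079  0.1673] 60
0.175 [ 0.5056 -0.2069  0.1817] 57
top blue 185
0.13 [0.575  0.1802 0.1376] 42
0.145 [0.5772 0.1819 0.1508] 35
0.16 [0.5805 0.1809 0.1684] 42
0.175 [0.584  0.1832 0.184 ] 60
0.19 [0.5844 0.1868 0.1909] 6
side blue 372
0.13 [0.5733 0.18   0.1374] 89
0.145 [0.5762 0.1816 0.151 ] 75
0.16 [0.5786 0.1829 0.1676] 90
0.175 [0.5817 0.1828 0.1827] 106
0.19 [0.5823 0.1844 0.191 ] 12
obst [ 0.67390444 -0.49121269  0.03002435] [ 0.85783279 -0.30017256  0.1964625 ]
```

Emit:
{"api": "play_rows", "payload": {
  "commands": [
    [[0,0,0.03],[0,0,-0.1]],
    [[0.04,0.04,0.045],[0,0,-0.274]],
    [[0.08,0.08,0.05],[0,0,-0.274]],
    [[0.12,0.12,0.05],[0,0,-0.274]],
    [[0.16,0.16,0.05],[0,0,-0.274]],
    [[0.2,0.2,0.05],[0,0,-0.274]],
    [[0.24,0.24,0.05],[0,0,-0.274]],
    [[0.28,0.28,0.05],[0,0,-0.274]]
  ],
  "gripper": 0
}}

```text
time_s: 1.1
position: [0.4355, -0.324, 0.2684]
tcp_rot: [[-0.024, -0.0, 1.0], [-1.0, 0.0, -0.024], [-0.0, -1.0, -0.0]]
force: [1.8, -0.7, -0.8]
opening: 0.175
```

Emit:
{"api": "play_rows", "payload": {
  "commands": [
    [[0.04,0.04,0],[0,0,0]],
    [[0.08,0.08,0],[0,0,0]],
    [[0.12,0.117,0],[0,0,0]],
    [[0.12,0.117,-0.04],[0,0,0]],
    [[0.12,0.117,-0.083],[0,0,0]],
    [[0.12,0.117,-0.083],[0,0,0]]
  ],
  "gripper": 0
}}

```text
time_s: 1.85
position: [0.5518, -0.2067, 0.1822]
tcp_rot: [[-0.024, -0.008, 1.0], [-1.0, 0.005, -0.024], [-0.005, -1.0, -0.008]]
force: [-0.0, 0.6, 0.7]
opening: 0.004
```

```bash
python3 - <<'E'
from h import *
s=read_state();print(s['time_s'],s['position'],s['force'],s['opening'])
c=grab('side');cv2.imwrite('pics/side2.png',cv2.resize(c['frame'][...,::-1],(800,600)))
E
```

```text
1.85 [ 0.55179256 -0.20665296  0.18216942] [-0.00225015  0.57215925  0.67622503] 0.00427088565328217
```

View pics/side2.png

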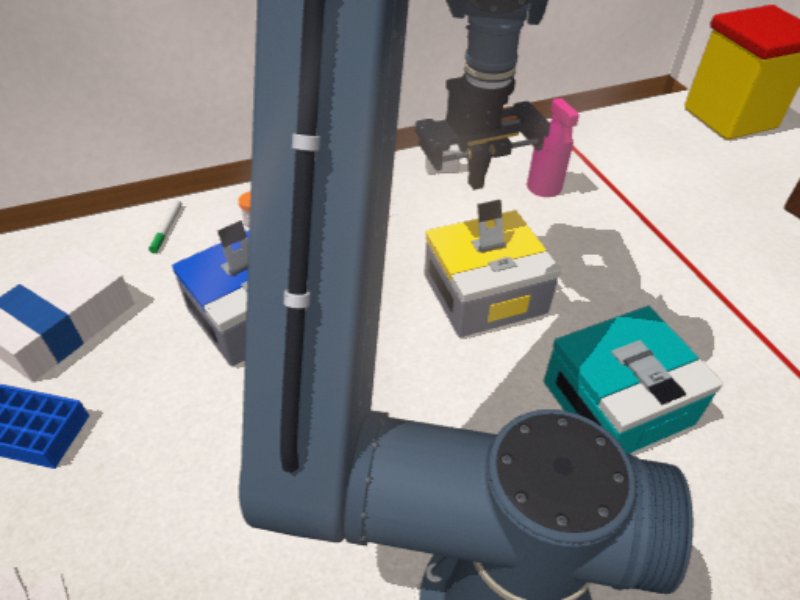

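The fingertips (477,185) stand behind the raised yellow flap (489,210), and the opened blue hasp is clear. I'll sweep along the arc to about 30°.

Emit:
{"api": "play_rows", "payload": {
  "commands": [
    [[-0.02,0,0.003],[0,0,0]],
    [[-0.04,0,0.006],[0,0,0]],
    [[-0.052,0,0.009],[0,0,0]],
    [[-0.064,0,0.01],[0,0,0]],
    [[-0.075,0,0.012],[0,0,0]],
    [[-0.085,0,0.012],[0,0,0]],
    [[-0.096,0,0.01],[0,0,0]],
    [[-0.106,0,0.006],[0,0,0]],
    [[-0.116,0,-0.001],[0,0,0]],
    [[-0.124,0,-0.009],[0,0,0]]
  ]
}}

```text
time_s: 3.15
position: [0.4298, -0.2085, 0.1761]
tcp_rot: [[-0.024, -0.0, 1.0], [-1.0, 0.0, -0.024], [-0.0, -1.0, -0.0]]
force: [0.5, 0.4, -0.4]
opening: 0.005
```

Emit:
{"api": "play_rows", "payload": {
  "commands": [
    [[-0.005,0,-0.008],[0,0,0]],
    [[-0.01,0,-0.016],[0,0,0]],
    [[-0.012,0,-0.022],[0,0,0]],
    [[-0.013,0,-0.027],[0,0,0]],
    [[-0.013,0,-0.027],[0,0,0]]
  ]
}}

```text
time_s: 3.78
position: [0.4175, -0.2085, 0.1494]
tcp_rot: [[-0.024, -0.0, 1.0], [-1.0, 0.0, -0.024], [-0.0, -1.0, -0.0]]
force: [0.8, -0.7, 0.2]
opening: 0.005
```

```bash
python3 - <<'E'
from h import *
c=grab('side');cv2.imwrite('pics/side3.png',cv2.resize(c['frame'][100:240,200:400,::-1],(800,560)))
E
```

```text
(no output)
```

View pics/side3.png

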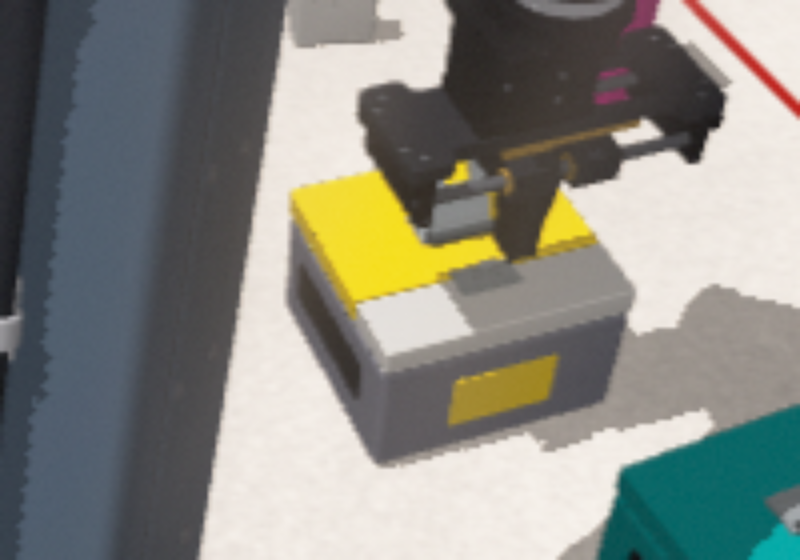

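The finger (520,240) is over the ledge, but the grey flap still seems to stand behind it at about (455,215). The forces were also near zero, so the flap may have been missed. I'll check by depth.

```bash
python3 - <<'E'
from h import *
c=dict(np.load('side.npz'));P=pts(c)
def px(u,v): r,k=100+v/4,200+u/4; return P[int(r),int(k)].round(4)
for u,v in((455,215),(470,210),(450,235),(520,200),(520,240),(517,258),(483,278),(440,190),(420,150),(465,170)):print((u,v),px(u,v))
s=read_state();print(s['position'],s['force'])
t=grab('top');cv2.imwrite('pics/top3.png',cv2.resize(t['frame'][100:220,260:400,::-1],(700,600)))
E
```

```text
(455, 215) [ 0.4817 -0.2051  0.1286]
(470, 210) [ 0.4798 -0.2151  0.1304]
(450, 235) [ 0.473  -0.199   0.1209]
(520, 200) [ 0.4046 -0.1995  0.2026]
(520, 240) [ 0.4068 -0.2065  0.1681]
(517, 258) [ 0.4075 -0.2065  0.1548]
(483, 278) [ 0.4378 -0.2045  0.1124]
(440, 190) [ 0.3904 -0.1374  0.2412]
(420, 150) [ 0.3966 -0.1256  0.267 ]
(465, 170) [ 0.5347 -0.2428  0.112 ]
[ 0.41769829 -0.20862133  0.14965091] [ 0.33716214 -0.86212735 -0.08923257]
```

View pics/top3.png

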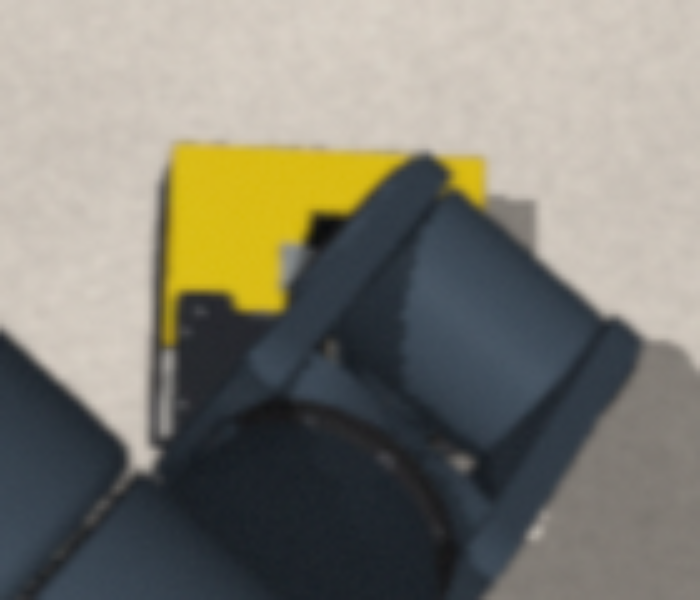

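The flap hasn't moved: the black tab in the top crop (320,230) is where it was. The fingertip depth near z 0.15 suggests the tips are higher than the stated 25 mm ahead of the TCP, so I'll measure the actual tip.

```bash
python3 - <<'E'
from h import *
c=dict(np.load('side.npz'));P=pts(c)
m=np.zeros(P.shape[:2],bool);m[140:172,318:345]=True
m&=(P[...,2]>.125)&(P[...,0]<.445)
for z in np.arange(.125,.2,.006):
    q=P[m&(P[...,2]>=z)&(P[...,2]<z+.006)]
    if len(q):print(z.round(3),len(q),q.min(0).round(4),q.max(0).round(4))
r=[int(100+v/4) for v in range(244,284,4)]
for v in r:print(v,P[v,int(200+517/4)].round(4))
E
```

```text
0.125 6 [ 0.4344 -0.2124  0.1251] [ 0.4394 -0.2021  0.1272]
0.149 3 [ 0.4069 -0.2145  0.1527] [ 0.4078 -0.2065  0.1548]
0.155 20 [ 0.405  -0.2153  0.1555] [ 0.4227 -0.1975  0.1608]
0.161 22 [ 0.4053 -0.215   0.1611] [ 0.4261 -0.1981  0.167 ]
0.167 23 [ 0.4043 -0.2161  0.1671] [ 0.4271 -0.1972  0.1727]
0.173 20 [ 0.404  -0.2163  0.1732] [ 0.4225 -0.1969  0.1785]
0.179 20 [ 0.4056 -0.2167  0.1793] [ 0.4232 -0.1963  0.1841]
0.185 25 [ 0.4036 -0.2195  0.1854] [ 0.4286 -0.1947  0.1908]
0.191 28 [ 0.4036 -0.2203  0.191 ] [ 0.4251 -0.1928  0.1969]
0.197 22 [ 0.4023 -0.221   0.1977] [ 0.4202 -0.1923  0.2027]
161 [ 0.4074 -0.2047  0.165 ]
162 [ 0.4069 -0.2049  0.1622]
163 [ 0.4083 -0.2065  0.1573]
164 [ 0.4075 -0.2065  0.1548]
165 [ 0.4461 -0.2347  0.1088]
166 [ 0.4397 -0.2307  0.1123]
167 [ 0.4375 -0.2297  0.1112]
168 [ 0.4318 -0.2262  0.1139]
169 [ 0.4286 -0.2245  0.1139]
170 [ 0.4272 -0.2241  0.1119]
```

The measured tip is at z≈0.153 while the TCP reads 0.1496, so the tips sit about 27 mm higher than the stated geometry. The x and y positions agree, and the finger passed just over the flap. I'll go back over it and repeat the sweep about 28 mm lower, using the measured tip offset (tip ≈ TCP + 3 mm).

Emit:
{"api": "play_rows", "payload": {
  "commands": [
    [[0,0,0.04],[0,0,0]],
    [[0.03,0,0.065],[0,0,0]],
    [[0.08,0,0.065],[0,0,0]],
    [[0.14,0,0.065],[0,0,0]],
    [[0.14,0,0.065],[0,0,0]],
    [[0.14,0,0.035],[0,0,0]],
    [[0.14,0,0.005],[0,0,0]],
    [[0.14,0,0.005],[0,0,0]]
  ]
}}

```text
time_s: 4.88
position: [0.5547, -0.2073, 0.1527]
tcp_rot: [[-0.024, -0.006, 1.0], [-1.0, 0.003, -0.024], [-0.003, -1.0, -0.006]]
force: [-0.1, -0.3, -0.4]
opening: 0.001
```

```bash
python3 - <<'E'
from h import *
s=read_state();print(s['position'],s['force'])
c=grab('side');P=pts(c)
m=(P[...,0]>.525)&(P[...,0]<.57)&(abs(P[...,1]+.207)<.03)&(P[...,2]>.122)&(P[...,2]<.3);v,u=np.nonzero(m);q=P[m];i=np.argsort(q[:,2])[:8];print(q[i].round(4));print(v[i],u[i])
E
```

```text
[ 0.55469838 -0.20731831  0.15265401] [-0.07426603 -0.28785778 -0.38623504]
[[ 0.546  -0.1996  0.1553]
 [ 0.5443 -0.207   0.1577]
 [ 0.5444 -0.2042  0.1585]
 [ 0.5442 -0.2012  0.1594]
 [ 0.5489 -0.1977  0.1601]
 [ 0.5536 -0.197   0.1601]
 [ 0.546  -0.2161  0.1604]
 [ 0.5438 -0.2093  0.1607]]
[130 129 129 129 128 127 127 128] [301 304 303 302 300 299 307 305]
```

Emit:
{"api": "play_rows", "payload": {
  "commands": [
    [[-0.02,0,0.003],[0,0,0]],
    [[-0.042,0,0.006],[0,0,0]],
    [[-0.054,0,0.01],[0,0,0]],
    [[-0.066,0,0.013],[0,0,0]],
    [[-0.077,0,0.015],[0,0,0]],
    [[-0.087,0,0.015],[0,0,0]],
    [[-0.098,0,0.012],[0,0,0]],
    [[-0.108,0,0.009],[0,0,0]],
    [[-0.118,0,0.002],[0,0,0]],
    [[-0.126,0,-0.006],[0,0,0]]
  ]
}}

```text
time_s: 6.18
position: [0.4308, -0.2085, 0.1482]
tcp_rot: [[-0.024, -0.0, 1.0], [-1.0, 0.0, -0.024], [-0.0, -1.0, -0.0]]
force: [0.5, -0.1, -0.1]
opening: 0.008
```

Emit:
{"api": "play_rows", "payload": {
  "commands": [
    [[-0.005,0,-0.008],[0,0,0]],
    [[-0.01,0,-0.016],[0,0,0]],
    [[-0.012,0,-0.022],[0,0,0]],
    [[-0.013,0,-0.027],[0,0,0]],
    [[-0.013,0,-0.027],[0,0,0]]
  ]
}}

```text
time_s: 6.8
position: [0.4182, -0.2083, 0.1213]
tcp_rot: [[-0.024, -0.001, 1.0], [-1.0, 0.001, -0.024], [-0.001, -1.0, -0.001]]
force: [0.6, 0.5, -0.1]
opening: 0.004
```

```bash
python3 - <<'E'
from h import *
s=read_state();print(s['time_s'],s['position'],s['force'])
c=grab('side');cv2.imwrite('pics/side4.png',cv2.resize(c['frame'][100:240,200:400,::-1],(800,560)))
E
```

```text
6.8 [ 0.41820205 -0.20833861  0.12128672] [ 0.568569    0.54669076 -0.05060765]
```

View pics/side4.png

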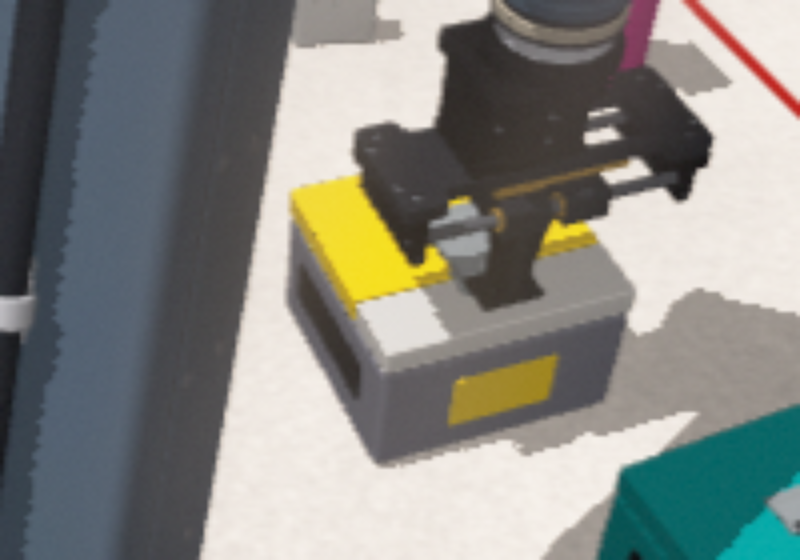

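The flap is now swung over, with its black tab at (505,292) under the fingertip, nearly flat. I'll press it down gently.

Emit:
{"api": "play_rows", "payload": {
  "commands": [
    [[0,0,-0.003],[0,0,0]],
    [[0,0,-0.005],[0,0,0]],
    [[0,0,-0.006],[0,0,0]],
    [[0,0,-0.006],[0,0,0]]
  ]
}}

```text
time_s: 7.35
position: [0.4186, -0.2086, 0.1157]
tcp_rot: [[-0.024, 0.0, 1.0], [-1.0, 0.0, -0.024], [-0.0, -1.0, 0.0]]
force: [-0.2, 0.4, 0.0]
opening: 0.008
```

Emit:
{"api": "play_rows", "payload": {
  "commands": [
    [[0,0,-0.0015],[0,0,0]],
    [[0,0,-0.0025],[0,0,0]],
    [[0,0,-0.0025],[0,0,0]]
  ]
}}

```text
time_s: 7.72
position: [0.4186, -0.2086, 0.1138]
tcp_rot: [[-0.024, 0.0, 1.0], [-1.0, -0.0, -0.024], [0.0, -1.0, 0.0]]
force: [-2.3, 0.4, 6.5]
opening: 0.004
```

Contact with the stop is building (6.5 N). I'll press a little more.

Emit:
{"api": "play_rows", "payload": {
  "commands": [
    [[0,0,-0.001],[0,0,0]],
    [[0,0,-0.002],[0,0,0]],
    [[0,0,-0.002],[0,0,0]]
  ]
}}

```text
time_s: 8.1
position: [0.4186, -0.2086, 0.1133]
tcp_rot: [[-0.024, 0.001, 1.0], [-1.0, -0.001, -0.024], [0.001, -1.0, 0.001]]
force: [-4.2, 1.3, 19.7]
opening: 0.005
```

The stop is firm: 20 N with 0.5 mm of motion. I'll lift off, move back clear and verify.

Emit:
{"api": "play_rows", "payload": {
  "commands": [
    [[0,0,0.02],[0,0,0]],
    [[0,0,0.06],[0,0,0]],
    [[0,0,0.11],[0,0,0]],
    [[-0.03,-0.05,0.14],[0,0,0]],
    [[-0.06,-0.1,0.14],[0,0,0]],
    [[-0.08,-0.15,0.14],[0,0,0]],
    [[-0.1,-0.2,0.14],[0,0,0]],
    [[-0.1,-0.25,0.14],[0,0,0]],
    [[-0.1,-0.25,0.14],[0,0,0]]
  ]
}}

```text
time_s: 9.22
position: [0.318, -0.4626, 0.2509]
tcp_rot: [[-0.028, 0.001, 1.0], [-1.0, -0.003, -0.028], [0.003, -1.0, 0.001]]
force: [0.3, 1.2, 0.3]
opening: 0.004
```

```bash
python3 - <<'E'
from h import *
s=read_state();print(s['time_s'],s['position'],s['force'],np.abs(s['qvel']).max())
for n in('top','side'):
    c=grab(n);P=pts(c)
    for d in(25,50,55,60,65,70):
        m=(abs(P[...,0]-(.4785-d/1000))<.0025)&(abs(P[...,1]+.206)<.015)&(P[...,2]>.1)&(P[...,2]<.2)
        print(n,d,m.sum(),P[m][:,2].mean().round(4) if m.any() else '')
    m=(abs(P[...,0]-.58)<.04)&(abs(P[...,1]-.18)<.04)&(P[...,2]>.15)&(P[...,2]<.2);print('blue',m.sum(),P[m].mean(0) if m.any() else '')
    cv2.imwrite(f'pics/{n}5.png',cv2.resize(c['frame'][60:260,100:400,::-1],(800,533)))
E
```

```text
9.225 [ 0.31796205 -0.4625934   0.25091992] [0.31537558 1.22748436 0.25101578] 5.099500205490366
top 25 22 0.1174
top 50 18 0.1181
top 55 19 0.1166
top 60 22 0.1176
top 65 22 0.1173
top 70 22 0.1182
blue 126 [0.58186167 0.18279508 0.1747208 ]
side 25 15 0.1189
side 50 16 0.1182
side 55 17 0.1187
side 60 21 0.1191
side 65 18 0.1184
side 70 16 0.1188
blue 248 [0.5800242  0.1825685  0.17292306]
```

View pics/top5.png

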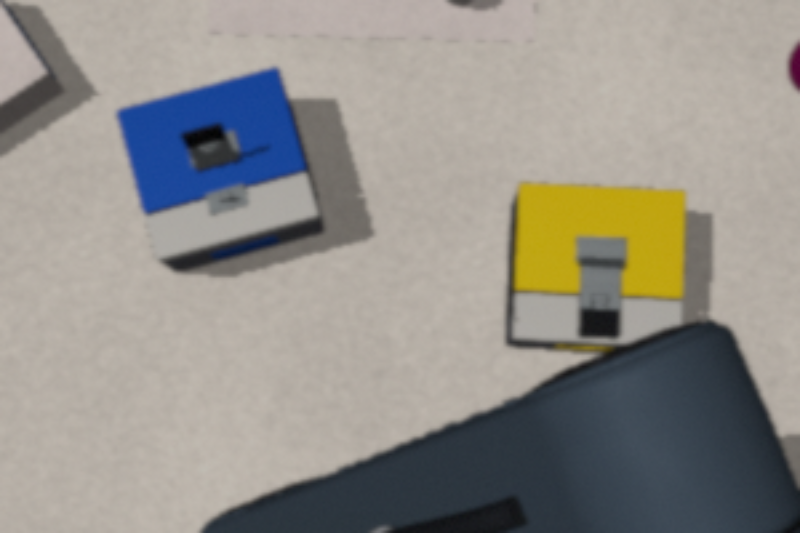

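The yellow hasp lies flat with the staple through its slot at (600,300). Its upper face measures 117–118 mm along its whole length. The blue hasp still stands at (210,145). The arm is clear, so I'll hand in.

Emit:
{"api": "play_rows", "payload": {
  "commands": [
    [[0,0,0],[0,0,0]],
    [[0,0,0],[0,0,0]],
    [[0,0,0],[0,0,0]]
  ]
}}

```text
time_s: 9.7
position: [0.3189, -0.4578, 0.2515]
tcp_rot: [[-0.023, 0.0, 1.0], [-1.0, -0.0, -0.023], [0.0, -1.0, 0.0]]
force: [-0.5, -1.0, -0.5]
opening: 0.008
```

```bash
python3 -c "
from rig import *
print(read_state()['qvel']);print(hand_in())"
```

```text
[-0.2667761   0.15444737 -0.32840179 -0.11787483 -0.08676744 -0.08974883]
the job is handed in; nothing more can be done
None
```

The yellow carrier's hasp is closed: I swung it over with the shut fingers, pressed it onto its firm stop at about 20 N, and handed the job in at about 9.7 s.

- **First sweep missed:** the first sweep passed over the flap without moving it. The camera put the fingertips about 27 mm higher, relative to the reported TCP, than the stated 25 mm. I repeated the sweep lower, using the measured tip height.
- **Yellow hasp:** its upper face measures 117–119 mm along its length in both cameras, against 117.5 mm when closed, and the staple shows through the slot.
- **Blue hasp:** it still stands open where it started. The turquoise look-alike was not touched.
- **Arm:** it was clear of everything, with about 1 N of residual force reading. Hand-in gave no verdict.

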